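Lock the filter hatch with its quarter-turn fastener

ROBOT

A 7-joint arm with a two-finger parallel gripper is mounted at the origin on a cart in front of the work surface, level with it; the furniture and walls round the work are solid. World frame = base frame: x ahead of the robot, y to its left, z up, the work surface at z = 0. Lengths are in m, angles in rad, forces in N, time in s.
With the tool pointing down it reaches from about 0.35 to 0.9 m from the base axis. Payload 19.9 kg.
Tool frame: the origin (TCP) lies at the very end of the fingers, on their centre line; the grasp point (between the pads) lies 19 mm behind it; z points along the fingers, y is the line along which they close (so a half turn about z gives the same grasp; the last joint's range is limited). The gripper opens to 94 mm and grips with 3 to 60 N. Pads are 16 mm wide; open, the fingers measure 119 mm over their backs; the gripper's body (75 mm by 177 mm) begins 78 mm behind the grasp point.
Start: joints at [-1.204, 0.417, -0.01, 1.614, 0.005, 1.111, -0.053], TCP at [0.248, 0.574, 0.205] pointing down, gripper open.
Joint ranges: [-2.81, 2.81], [-0.39, 2.02], [-1.27, 1.25], [0.06, 2.57], [-1.19, 4.33], [0.19, 2], [-2.82, 2.82]. Speed limits (rad/s): [1.89, 1.89, 2.39, 2.39, 3.01, 3.01, 3.01].

INTERFACE

Orientations are given as a unit quaternion [w, x, y, z].
In Python, from workcell import arm gives the robot as it stands.
- The arm moves only by the tool drive_tool, never from a script. Its argument "commands" is a list of rows, each a list of 3 entries, a list of its own where there are three numbers: the opening, from 0 (shut) to 1 (fully open), then the shift along the tool's x, y, z in cm, then the turn, a rotation vector about the tool's x, y, z in degrees. A call has 1 to 10 rows; each row shifts and turns the commanded pose from where the row before left it, along the tool's axes as they then stand; what a row does not reach is not made up. A row lasts 1/10 s, in which the tool goes at most 50 mm and 8.59 degrees, less where a joint would pass 70% of its speed; a pose out of reach is approached as far as the arm can. A call is refused whole if a number of a shift passes 5 or a number of a turn 8.59, either way. A call with a gripper value outside its range is refused whole. The fingers move at their own pace and stop on an object; "grip_force" is the grip in N (left out, the last holds). Time passes only in rows, so rows that do not move let the fingers close. It gives the time, the measured TCP pose, the force, the opening and the grip force at its end, in the units of the state.
- arm.get_obs(): the state, without advancing time (a new reading comes with each control period).
- arm.snapshot(name): name is "side" or "top"; returns a dict with "pixels" (420x560x3 uint8, red, green, blue), "range_z" (420x560 float32, m along the optical axis (not along the pixel's ray), 0 where there is no reading), "fx", "fy", "cx", "cy" (pixels), "eye" and "rotation" of the camera in the world. Camera axes: x right, y down, z forward; pixel columns grow to the right and rows downward; lengths in m; the calibration is good to about 2 mm. A picture is of the moment at which its call begins.
- arm.job_done(): hands the job in; it is judged then, once.
The state is a dict: "clock": time; "joint_pos": joint angles; "dq": joint speeds; "joint_efforts": joint torques, N m; "tool_pos": TCP position; "orientation": TCP orientation; "ft_force": force on the tool from outside, world axes, zero at the start; "moment": the same for the moment, N m; "opening": finger opening in m; "grip_force": force on a finger pad.
Only numpy, scipy, OpenCV 4.12 (cv2) and the standard library are available. Lean on these libraries where they do the work, as an engineer would, in place of code of your own. Each camera call takes 0.05 s, during which the arm holds its last target. There are 200 camera calls.

TASK

The filter hatch of the white air-filter unit stands ajar on its gasket: set your fingertips in the slot of the round fastener on it, push the hatch fully down, and keeping it down turn the fastener clockwise a quarter turn to its stop, so that the hatch stays locked down when you let go. Use the fingertips only: do not grasp or lift anything, and leave the small things standing and lying around the unit where they are.

Things in the scene. Friction and masses are not known exactly. Their poses are not given: they have to be found in the camera images.
- unit: White bench air-filter unit, 270 deep (x) x 220 wide (y), fixed to the desk. Origin: centre of its underside, on the desk; +x to its rear, +y left, +z up. In front a grey hinged hatch, 176 x 178, its top 85 high (level with the box's rim) when fully down. Behind x = +63 a fixed rear deck, 105 high, with a small fixed knob (to 118). All mm.
- hatch (a joint): Hatch angle (rad) about its rear hinge (line x = +60 mm, z = 85 mm in the unit's frame). 0 = fully down, hard stop; 0.08 = ajar, upper stop, where a sprung gasket holds it at the start. Pushing it down at the fastener takes about 3 to 6 N; let go unlocked, it springs up.
- fastener (a joint): Turn (rad) of the cam fastener, growing clockwise from above. 0 = open (slot across the unit); 1.571 = locked (slot front to rear, in line with the white marks on the black collar); hard stops at both. Starts at 0 to 0.35; friction 0.08 N m; stays where left.
- hatch_lip (a point): Middle of the hatch's front edge, on its top face. Under the unit's rim here is a ramped steel lip. With the hatch up, the fastener's hidden tongue strikes that lip at about 1.2 rad and stops; with the hatch held below about 0.02 rad it passes under, and the last 0.2 rad of turn hold the hatch (it may rise 0.01 rad when let go).
- slot_floor (a point): Centre of the slot's floor, on the turning axis; turns with the fastener: y along the slot, z the axis (up). Slot straight across the whole disc: 40 wide, 111 long, 16 deep, solid floor, edges chamfered 3; dark floor. With the hatch down the floor is 89 above the desk at unit x = -45, y = 0; ajar, 8 higher. Shut fingertips fit anywhere in it. All mm.
- collar (a point): Centre of the collar's rim, above the slot floor: a fixed black ring on the hatch round the fastener's aluminium disc (111 mm across); ring 114 mm inside, 136 mm outside, 21 mm high above the hatch, its rim 17 mm above the slot floor and 1 mm above the disc's top.
- vial: Bystander: a small white vial with a blue cap, 20 x 20 x 44 mm, upright on the unit's rear deck; origin at the centre of its underside. Not to be moved or lifted.
- saline_bottle: Bystander: a small dropper bottle, 34 x 34 x 70 mm, upright beside the unit's right side; origin at the centre of its underside. Not to be moved or lifted.
- buffer_bottle: Bystander: a small dropper bottle, 32 x 32 x 64 mm, upright beside the unit's left side, towards the rear; origin at the centre of its underside. Not to be moved or lifted.
- marker: Bystander: a white marker pen, 17 x 135 x 16 mm, lying in front of the unit; origin at the centre of its underside. Not to be moved or lifted.
- countdown: Bystander: a white count-down timer, 64 x 64 x 18 mm, lying beside the unit's left side; origin at the centre of its underside. Not to be moved or lifted.
- gauze_cup: Bystander: a stainless cup with a half cover, 67 x 67 x 63 mm, to the right of the unit towards the rear; origin at the centre of its underside. Not to be moved or lifted.

How it is judged:
On the way, in this order (a step that is already met when the one before it is completed fails the run):
1. the hatch is pushed down by the fingers before the fastener is locked (value of joint hatch below 0.035 rad and value of joint fastener below 1.4 rad and contact force between the fingers and unit above 1 N), for 0.02 s.
2. the fastener is turned to its stop with the hatch down (value of joint hatch below 0.02 rad and value of joint fastener above 1.45 rad), for 0.1 s.
At the end, for the whole second after the job is handed in: The fastener is turned to within 0.12 rad of its stop at 1.571 rad and the hatch stays down within 0.02 rad of fully closed with nothing touching it (all of step 2).
It fails at once if something standing or lying round the unit is lifted (height (world z) of vial above 0.12 m or height (world z) of any of saline_bottle, buffer_bottle, marker, countdown, gauze_cup above 0.015 m).
It fails at once if something round the unit is pushed more than 25 mm (distance of any of vial, saline_bottle, buffer_bottle, marker, countdown, gauze_cup from where it was at the start of the episode above 0.025 m).
It fails at once if something round the unit is knocked over (angle between any of vial, saline_bottle, buffer_bottle, countdown, gauze_cup's own z axis and vertical above 0.5 rad).
It also fails if it takes over 38 s, if anything falls off the work surface, if the arm or the gripper's body presses on something with over 40 N, if the wrist force passes 120 N, or if a joint passes its speed limit or range.

## Working session

There is one attempt and no reset: what is moved stays moved. The work goes in short steps, Python scripts to look and compute and a tool call to move; the robot and the scene stay as the last step left them, time stands still between calls to the robot, and variables do not carry over. Pictures are saved under pics/ and viewed, at most 10 in all, crops included, and the job is handed in when it is done.

Besides the shell and the picture viewer there is one more tool, called after "Emit:" by a JSON object that holds its "fn" and its "kwargs". drive_tool: Moves the arm, as the interface text tells. Its arguments: {"type":"object","properties":{"commands":{"type":"array"},"grip_force":{"type":"number"}},"required":["commands"]}

```bash
mkdir -p pics; cat > h.py <<'E'
import numpy as np,cv2
from workcell import arm
def snap(n,f=None):
    s=arm.snapshot(n)
    if f: cv2.imwrite('pics/'+f,s['pixels'][:,:,::-1])
    z=s['range_z']; v,u=np.mgrid[:420,:560]
    c=np.stack([(u-s['cx'])/s['fx']*z,(v-s['cy'])/s['fy']*z,z],-1)
    P=c@np.array(s['rotation']).T+np.array(s['eye']); P[z==0]=np.nan
    return s,P
E
python3 - <<'E'
from h import *
for n in('top','side'):
    s,P=snap(n,n+'1.png'); np.save(n+'P.npy',P); print(n,s['eye'],np.round(s['rotation'],3),s['fx'])
print(arm.get_obs())
E
```

```text
Traceback (most recent call last):
  File "h.py", line 8, in snap
    P=c@np.array(s['rotation']).T+np.array(s['eye']); P[z==0]=np.nan
      ~^~~~~~~~~~~~~~~~~~~~~~~~~~
ValueError: matmul: Input operand 1 has a mismatch in its core dimension 0, with gufunc signature (n?,k),(k,m?)->(n?,m?) (size 4 is different from 3)
```

Rotation is a quaternion.

```bash
sed -i "s/np.array(s\['rotation'\]).T/R.from_quat(np.roll(s['rotation'],-1)).as_matrix().T/; 1a from scipy.spatial.transform import Rotation as R" h.py
python3 - <<'E'
from h import *
for n in('top','side'):
    s,P=snap(n,n+'1.png'); np.save(n+'P.npy',P); print(n,s['eye'],np.round(s['rotation'],3),s['fx'])
    print(np.round(P[::70,::80].reshape(-1,3),2).tolist())
print(arm.get_obs())
E
```

```text
top [ 0.50471409 -0.00583571  0.97680167] [ 0.045 -0.699  0.714 -0.025] 438.34414418520487
[[1.58, 1.22, -0.75], [1.56, 0.88, -0.75], [1.55, 0.54, -0.75], [1.55, 0.2, -0.76], [1.53, -0.13, -0.76], [1.22, -0.32, -0.24], [1.5, -0.79, -0.75], [1.27, 1.21, -0.75], [0.92, 0.48, 0.03], [0.93, 0.3, -0.0], [0.92, 0.11, -0.0], [0.86, -0.06, 0.13], [0.91, -0.25, -0.0], [0.9, -0.44, -0.0], [0.97, 1.19, -0.75], [0.77, 0.49, -0.0], [0.74, 0.27, 0.08], [0.75, 0.12, 0.0], [0.75, -0.07, 0.0], [0.74, -0.25, -0.0], [0.74, -0.43, -0.0], [0.68, 1.18, -0.75], [0.6, 0.47, 0.02], [0.6, 0.3, -0.0], [0.59, 0.12, 0.0], [0.58, -0.06, 0.1], [0.59, -0.24, -0.0], [0.58, -0.42, -0.0], [0.4, 1.17, -0.75], [0.45, 0.47, 0.01], [0.44, 0.3, 0.0], [0.44, 0.12, -0.0], [0.44, -0.05, 0.08], [0.43, -0.23, -0.0], [0.43, -0.41, -0.0], [0.14, 1.15, -0.74], [0.13, 0.84, -0.76], [0.13, 0.53, -0.75], [0.12, 0.22, -0.75], [0.14, -0.09, -0.65], [0.28, -0.23, -0.0], [0.28, -0.4, 0.0]]
side [ 0.55447663 -0.77504868  0.4705422 ] [-0.53   0.848 -0.022  0.013] 407.15292479214446
[[0.1, 0.06, 0.48], [-0.25, 1.37, 0.49], [0.29, 0.54, 0.48
[... 848 characters left out ...]
3,  0.41784597, -0.01031954,  1.61401284,  0.00468991,
        1.11071068, -0.05301799]), 'dq': array([ 9.34021487e-05, -1.32797251e-03, -6.21083152e-04, -1.96636486e-03,
        3.58090976e-05,  9.57648220e-04, -1.89052419e-04]), 'joint_efforts': array([ 4.33987416e-04, -8.51534986e+01,  6.39209747e-01, -4.26136422e+01,
       -4.87483246e-02,  1.70317880e-02,  9.25049767e-05]), 'tool_pos': array([0.24774457, 0.57348933, 0.20497292]), 'orientation': array([-6.53188022e-05,  2.02483826e-01,  9.79285491e-01, -4.71908926e-04]), 'ft_force': array([ 0.95278714, -0.30811101, -0.22832121]), 'moment': array([-0.02768145,  0.00349605,  0.02045283]), 'grip_force': 0.0, 'opening': 0.09412694008650638}
```

View pics/top1.png

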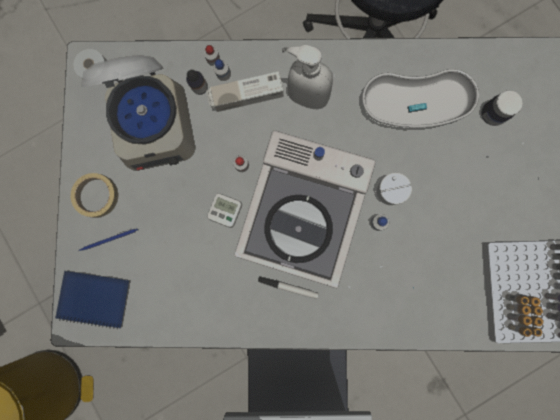

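View pics/side1.png

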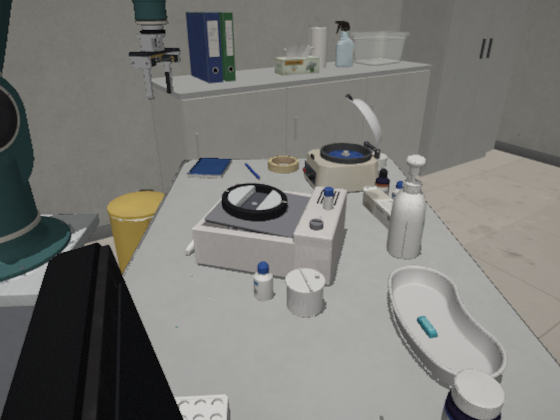

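Top view: unit rotated a little, collar centred near (298,229), dark slot from about (275,221) to (322,240), white marks near (290,260). Side view: ring ajar, surroundings clear above. Now measuring.

```bash
python3 - <<'E'
from h import *
P=np.load('topP.npy'); im=cv2.imread('pics/top1.png'); g=im.max(2).astype(int)
v,u=np.mgrid[:420,:560]
box=(u>225)&(u<385)&(v>125)&(v<295)
# unit footprint: above 0.06
m=(box&(P[...,2]>0.06)&(P[...,2]<0.125)).astype(np.uint8)
n,l,st,_=cv2.connectedComponentsWithStats(m); k=1+st[1:,4].argmax()
q=P[l==k]; r=cv2.minAreaRect(q[:,:2].astype(np.float32)); print('unit',r)
dk=q[q[:,2]>.1]; d=cv2.minAreaRect(q[(q[:,2]>.102)&(q[:,2]<.108)][:,:2].astype(np.float32));print('deck',d)
# collar ring: dark px
rr=np.hypot(u-298,v-229)
ring=(rr<40)&(g<45)&(P[...,2]>.085)
n,l,st,_=cv2.connectedComponentsWithStats(ring.astype(np.uint8)); k=1+st[1:,4].argmax(); ring=l==k
e=cv2.fitEllipse(cv2.convexHull(np.argwhere(ring)[:,::-1].astype(np.float32))); print('ell px',e)
c=P[ring]; pl,_,_,_=np.linalg.lstsq(np.c_[c[:,:2],np.ones(len(c))],c[:,2],rcond=None)
h=cv2.convexHull(c[:,:2].astype(np.float32)); print('ring',cv2.minEnclosingCircle(h),np.median(c[:,2]),'plane',pl)
C=np.array(cv2.minEnclosingCircle(h)[0])
D=np.hypot(*(P[...,:2]-C).transpose(2,0,1))
s=(D<.05)&(g<110)&(P[...,2]<.115); w=(D<.05)
print('gray hist',np.histogram(g[w],12))
sp=P[s]; print(len(sp)); ev,V=np.linalg.eigh(np.cov((sp[:,:2]).T)); print('slot',sp.mean(0),np.sqrt(ev)*3.46,'dir deg',np.degrees(np.arctan2(V[1,1],V[0,1])), 'disc z',np.median(P[w&(g>140)][:,2]))
cv2.imwrite('pics/crop.png',cv2.resize(im[120:300,220:400],None,fx=3,fy=3,interpolation=2))
E
```

```text
unit ((0.5870101451873779, -0.025417611002922058), (0.22058479487895966, 0.2706022560596466), 71.66980743408203)
deck ((0.5974838733673096, -0.028975769877433777), (0.21716642379760742, 0.24418240785598755), 71.55707550048828)
ell px ((319.24151611328125, 209.69619750976562), (3.574751138687134, 14.488067626953125), 140.31544494628906)
ring ((0.5811395645141602, -0.05496679246425629), 0.014161764644086361) 0.10771901621528357 plane [-0.14125821  0.19815376  0.20100099]
gray hist (array([231,  37, 251,  51,  76, 731,  21,  22,  19,  22, 139, 276]), array([ 41.  ,  52.25,  63.5 ,  74.75,  86.  ,  97.25, 108.5 , 119.75,
       131.  , 142.25, 153.5 , 164.75, 176.  ]))
1380
slot [ 0.58203774 -0.061931    0.09333689] [0.08182927 0.09596871] dir deg 177.4973357864567 disc z 0.10861709057181135
```

View pics/crop.png

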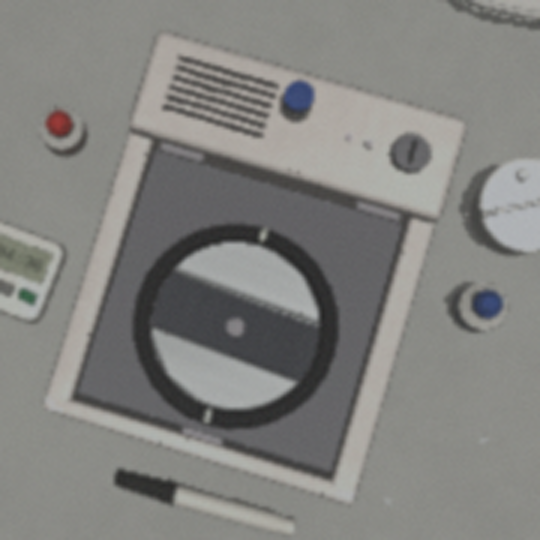

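```bash
python3 - <<'E'
from h import *
P=np.load('topP.npy'); g=cv2.imread('pics/top1.png').max(2).astype(int)
print('dot',P[228:231,297:300].reshape(-1,3).mean(0).round(4))
C=np.array([.5443,-.0113]); 
for _ in range(3):
    D=np.hypot(P[...,0]-C[0],P[...,1]-C[1]); 
    ring=(g<55)&(D<.08)&(D>.05)&(P[...,2]>.095); q=P[ring]
    A=np.c_[2*q[:,:2],np.ones(len(q))]; x=np.linalg.lstsq(A,(q[:,:2]**2).sum(1),rcond=None)[0]; C=x[:2]
print('ring c',C,np.sqrt(x[2]+C@C),q[:,2].mean(),len(q))
w=(D<.05)
s=w&(g<115); m=cv2.morphologyEx(s.astype(np.uint8),cv2.MORPH_OPEN,np.ones((3,3)))>0
sp=P[m]; ev,V=np.linalg.eigh(np.cov(sp[:,:2].T)); print('slot',sp.mean(0),np.sqrt(ev)*3.46,np.degrees(np.arctan2(V[1,1],V[0,1])))
b=P[w&(g>140)]; print('disc z',np.median(b[:,2]))
o=arm.get_obs();Rm=R.from_quat(np.roll(o['orientation'],-1)).as_matrix(); print(Rm.round(3)); print('tool y deg',np.degrees(np.arctan2(Rm[1,1],Rm[0,1])))
t=np.array([*C,.25]); print('shift tool cm',100*Rm.T@(t-o['tool_pos']), o['opening'])
E
```

```text
dot [ 0.544  -0.0116  0.0961]
ring c [ 0.54548442 -0.01156707] 0.06149080203955388 0.11242296322247351 890
slot [ 0.54607814 -0.01159069  0.0964614 ] [0.04208322 0.09771469] 67.88047432752029
disc z 0.11180215991754205
[[-0.918  0.397 -0.   ]
 [ 0.397  0.918 -0.001]
 [-0.    -0.001 -1.   ]]
tool y deg 66.63550732953927
shift tool cm [-50.53492987 -41.90473363  -4.45967752] 0.09412694008650638
```

The slot runs at 67.9°, the tool's y axis at 66.6°, and the axis is at (0.545, -0.0115). The ring radius and heights match what was given. With the fingers part-spread (about 91 mm over backs) they fit along the slot.

Emit:
{"fn": "drive_tool", "kwargs": {"commands": [[0.7,[0,0,-2.5],[0,0,0]],[0.7,[0,0,-2],[0,0,0]],[0.7,[-3,-2.5,0],[0,0,0]],[0.7,[-3,-2.5,0],[0,0,0]],[0.7,[-3,-2.5,0],[0,0,0]],[0.7,[-3,-2.5,0],[0,0,0]],[0.7,[-3,-2.5,0],[0,0,0]],[0.7,[-3,-2.5,0],[0,0,0]],[0.7,[-3,-2.5,0],[0,0,0]],[0.7,[-3,-2.5,0],[0,0,0]]]}}

```text
clock: 1.15
tool_pos: [0.3893, 0.2934, 0.2504]
orientation: [-0.0, 0.202, 0.979, -0.0]
ft_force: [-0.5, 0.2, 0.8]
opening: 0.0659
grip_force: 0.0
```

Emit:
{"fn": "drive_tool", "kwargs": {"commands": [[0.7,[-3,-2.5,0],[0,0,0]],[0.7,[-3,-2.5,0],[0,0,0]],[0.7,[-3,-2.5,0],[0,0,0]],[0.7,[-3,-2.5,0],[0,0,0]],[0.7,[-3,-2.5,0],[0,0,0]],[0.7,[-3,-2.5,0],[0,0,0]],[0.7,[-3,-2.5,0],[0,0,0]],[0.7,[0,0,0],[0,0,0]],[0.7,[0,0,0],[0,0,0]],[0.7,[0,0,0],[0,0,0]]]}}

```text
clock: 2.15
tool_pos: [0.5119, 0.052, 0.2503]
orientation: [-0.0, 0.202, 0.979, 0.0]
ft_force: [0.3, -0.4, 0.7]
opening: 0.0658
grip_force: 0.0
```

```bash
cat > w.py <<'E'
from h import *
o=arm.get_obs();Rm=R.from_quat(np.roll(o['orientation'],-1)).as_matrix()
print('clock',o['clock'],'tcp',o['tool_pos'].round(4),'tool y deg',np.degrees(np.arctan2(Rm[1,1],Rm[0,1])),'open',o['opening'],'F',o['ft_force'].round(1),'M',o['moment'].round(2),'q',o['joint_pos'].round(2))
print('shift cm',(100*Rm.T@(np.array([.5452,-.0115,.14])-o['tool_pos'])).round(2))
E
python3 w.py
```

```text
clock 2.15 tcp [0.5119 0.052  0.2503] tool y deg 66.70130356683329 open 0.06583294184048953 F [ 0.3 -0.4  0.7] M [ 0.09 -0.01  0.02] q [-0.5   0.18  0.38  1.84 -0.07  1.13  1.08]
shift cm [-5.57 -4.51 11.03]
```

Emit:
{"fn": "drive_tool", "kwargs": {"commands": [[0.7,[-2.8,-2.3,0],[0,0,0]],[0.7,[-2.8,-2.2,0],[0,0,0]],[0.7,[0,0,4],[0,0,0]],[0.7,[0,0,4],[0,0,0]],[0.7,[0,0,2],[0,0,0]],[0.7,[0,0,1],[0,0,0]],[0.7,[0,0,0],[0,0,0]],[0.7,[0,0,0],[0,0,0]],[0.7,[0,0,0],[0,0,0]]]}}

```text
clock: 3.05
tool_pos: [0.5465, -0.0122, 0.1418]
orientation: [0.001, 0.202, 0.979, 0.0]
ft_force: [0.6, -0.2, 0.2]
opening: 0.0656
grip_force: 0.0
```

```bash
python3 w.py; python3 -c "
from h import *
s,P=snap('top','top2.png');cv2.imwrite('pics/c2.png',cv2.resize(s['pixels'][120:300,220:400,::-1],None,fx=3,fy=3))
s,P=snap('side','s2.png')"
```

```text
clock 3.05 tcp [ 0.5465 -0.0122  0.1418] tool y deg 66.65976116868691 open 0.06555956285739081 F [ 0.6 -0.2  0.2] M [0.01 0.01 0.  ] q [-0.36  0.37  0.4   1.88 -0.18  0.92  1.29]
shift cm [0.15 0.01 0.18]
```

View pics/s2.png

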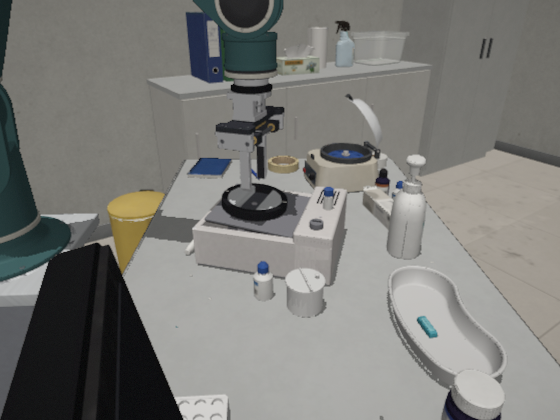

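The side view shows the gripper over the collar (ring at 255,200) with the fingers centred above it and nothing in the way. Descending into the slot.

Emit:
{"fn": "drive_tool", "kwargs": {"commands": [[0.7,[0.1,0,1.2],[0,0,0]],[0.7,[0,0,1.2],[0,0,0]],[0.7,[0,0,0.8],[0,0,0]],[0.7,[0,0,0.6],[0,0,0]],[0.7,[0,0,0],[0,0,0]],[0.7,[0,0,0],[0,0,0]]]}}

```text
clock: 3.75
tool_pos: [0.5449, -0.0122, 0.1025]
orientation: [-0.0, 0.203, 0.979, -0.0]
ft_force: [0.9, 0.3, 0.2]
opening: 0.0658
grip_force: 0.0
```

Emit:
{"fn": "drive_tool", "kwargs": {"commands": [[0.7,[0,0,0.4],[0,0,0]],[0.7,[0,0,0.3],[0,0,0]],[0.7,[0,0,0.3],[0,0,0]],[0.7,[0,0,0.3],[0,0,0]],[0.7,[0,0,0],[0,0,0]],[0.7,[0,0,0],[0,0,0]]]}}

```text
clock: 4.35
tool_pos: [0.5448, -0.012, 0.0894]
orientation: [-0.0, 0.202, 0.979, 0.0]
ft_force: [-2.2, 1.9, 4.5]
opening: 0.0658
grip_force: 1.9
```

Emit:
{"fn": "drive_tool", "kwargs": {"commands": [[0.7,[0,0,0.1],[0,0,0]],[0.7,[0,0,0.1],[0,0,0]],[0.7,[0,0,0],[0,0,0]]]}}

```text
clock: 4.65
tool_pos: [0.545, -0.012, 0.0885]
orientation: [0.0, 0.202, 0.979, 0.0]
ft_force: [-11.0, 1.8, 27.7]
opening: 0.0658
grip_force: 14.1
```

Hard stop reached at about 28 N, hatch fully down. Turning clockwise (+z of the tool).

Emit:
{"fn": "drive_tool", "kwargs": {"commands": [[0.7,[0,0,-0.04],[0,0,5]],[0.7,[0,0,0],[0,0,5]],[0.7,[0,0,0],[0,0,5]],[0.7,[0,0,0],[0,0,5]],[0.7,[0,0,0],[0,0,5]],[0.7,[0,0,0],[0,0,5]]]}}

```text
clock: 5.25
tool_pos: [0.5446, -0.0121, 0.0886]
orientation: [-0.0, 0.451, 0.893, 0.0]
ft_force: [-11.1, 0.6, 25.1]
opening: 0.0659
grip_force: 12.5
```

```bash
python3 w.py
```

```text
clock 5.25 tcp [ 0.5446 -0.0121  0.0886] tool y deg 36.43419126864245 open 0.06587970762489292 F [-11.1   0.6  25.1] M [0.44 2.79 0.09] q [-0.43  0.46  0.5   1.93 -0.3   0.82  0.86]
shift cm [ 0.01  0.08 -5.14]
```

Emit:
{"fn": "drive_tool", "kwargs": {"commands": [[0.7,[0,0,0],[0,0,5]],[0.7,[0,0,0],[0,0,5]],[0.7,[0,0,0],[0,0,5]],[0.7,[0,0,0],[0,0,5]],[0.7,[0,0,0],[0,0,5]],[0.7,[0,0,0],[0,0,5]],[0.7,[0,0,0],[0,0,5]],[0.7,[0,0,0],[0,0,5]],[0.7,[0,0,0],[0,0,5]],[0.7,[0,0,0],[0,0,5]]]}}

```text
clock: 6.25
tool_pos: [0.5441, -0.0118, 0.0885]
orientation: [-0.001, 0.786, 0.619, -0.0]
ft_force: [-16.5, 4.6, 29.2]
opening: 0.0655
grip_force: 14.6
```

```bash
python3 w.py
```

```text
clock 6.25 tcp [ 0.5441 -0.0118  0.0885] tool y deg -13.55879240251188 open 0.06551765874733045 F [-16.5   4.6  29.2] M [0.92 3.66 0.15] q [-0.59  0.52  0.71  1.93 -0.44  0.86  0.12]
shift cm [ 0.06  0.09 -5.15]
```

Emit:
{"fn": "drive_tool", "kwargs": {"commands": [[0.7,[0,0,0],[0,0,4]],[0.7,[0,0,0],[0,0,4]],[0.7,[0,0,0],[0,0,4]],[0.7,[0,0,0],[0,0,3]],[0.7,[0,0,0],[0,0,0]]]}}

```text
clock: 6.75
tool_pos: [0.546, -0.0121, 0.0888]
orientation: [0.001, 0.859, 0.512, 0.001]
ft_force: [-2.2, 1.6, 19.5]
opening: 0.0659
grip_force: 9.5
```

```bash
python3 w.py
```

```text
clock 6.75 tcp [ 0.546  -0.0121  0.0888] tool y deg -28.455684864401395 open 0.06587063133574837 F [-2.2  1.6 19.5] M [0.35 0.53 0.08] q [-0.64  0.54  0.78  1.93 -0.49  0.87 -0.1 ]
shift cm [ 0.02 -0.09 -5.12]
```

Emit:
{"fn": "drive_tool", "kwargs": {"commands": [[0.7,[0,0,0],[0,0,3]],[0.7,[0,0,0],[0,0,3]],[0.7,[0,0,0],[0,0,2]],[0.7,[0,0,0],[0,0,2]],[0.7,[0,0,0],[0,0,0]]]}}

```text
clock: 7.25
tool_pos: [0.5464, -0.0119, 0.0889]
orientation: [0.002, 0.898, 0.439, 0.0]
ft_force: [0.0, -2.6, 17.7]
opening: 0.0662
grip_force: 72.0
```

```bash
python3 w.py; python3 -c "
from h import *
s,P=snap('top');cv2.imwrite('pics/c3.png',cv2.resize(s['pixels'][120:300,220:400,::-1],None,fx=3,fy=3))"
```

```text
clock 7.25 tcp [ 0.5464 -0.0119  0.0889] tool y deg -37.897310972345764 open 0.06623465785854353 F [ 0.  -2.6 17.7] M [-0.66  0.22  7.24] q [-0.67  0.55  0.82  1.93 -0.52  0.88 -0.24]
shift cm [-0.04 -0.1  -5.11]
```

View pics/c3.png

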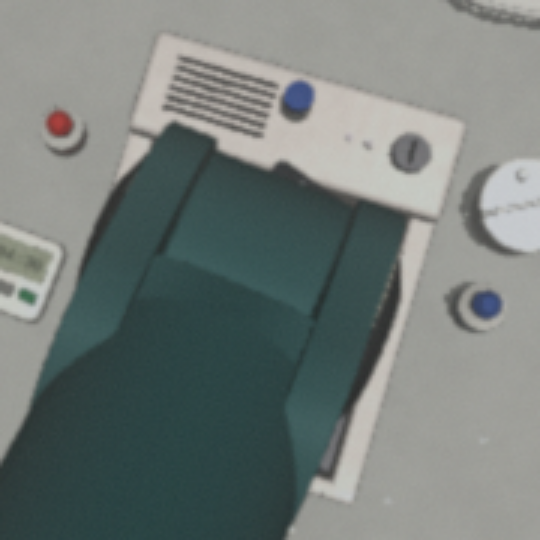

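The arm hides the disc, but the 7 N·m moment at tool angle -38° (slot about -18°, in line with the unit) means the stop is reached. Back off to relieve the torque, then rise straight up and check.

Emit:
{"fn": "drive_tool", "kwargs": {"commands": [[0.7,[0,0,0],[0,0,-3]],[0.7,[0,0,0],[0,0,-3]],[0.7,[0,0,-0.3],[0,0,-3]],[0.7,[0,0,-1],[0,0,-2]],[0.7,[0,0,-2],[0,0,0]],[0.7,[0,0,-4],[0,0,0]],[0.7,[0,0,-4],[0,0,0]],[0.7,[0,0,-4],[0,0,0]],[0.7,[0,0,0],[0,0,0]]]}}

```text
clock: 8.2
tool_pos: [0.5467, -0.0127, 0.2457]
orientation: [0.001, 0.854, 0.52, 0.003]
ft_force: [0.2, -0.3, -0.3]
opening: 0.066
grip_force: 0.0
```

```bash
python3 w.py
```

```text
clock 8.2 tcp [ 0.5467 -0.0127  0.2457] tool y deg -27.401539377747117 open 0.06599457998007177 F [ 0.2 -0.3 -0.3] M [-0.1   0.07 -0.01] q [-0.77  0.33  0.92  1.79 -0.29  1.15 -0.24]
shift cm [-0.   -0.25 10.57]
```

Emit:
{"fn": "drive_tool", "kwargs": {"commands": [[0.7,[3.5,-1.8,0],[0,0,0]],[0.7,[3.5,-1.8,0],[0,0,0]],[0.7,[3.5,-1.8,0],[0,0,0]],[0.7,[3.5,-1.8,0],[0,0,0]],[0.7,[3.5,-1.8,0],[0,0,0]],[0.7,[3.5,-1.8,0],[0,0,0]],[0.7,[3.5,-1.8,0],[0,0,0]],[0.7,[3.5,-1.8,0],[0,0,0]],[0.7,[0,0,0],[0,0,0]],[0.7,[0,0,0],[0,0,0]]]}}

```text
clock: 9.2
tool_pos: [0.5454, 0.3029, 0.2404]
orientation: [0.0, 0.854, 0.52, -0.0]
ft_force: [-0.5, -0.6, 0.4]
opening: 0.0661
grip_force: 0.0
```

```bash
python3 - <<'E'
from h import *
s,P=snap('top');im=s['pixels'][:,:,::-1];cv2.imwrite('pics/c4.png',cv2.resize(im[120:300,220:400],None,fx=3,fy=3))
g=im.max(2).astype(int); D=np.hypot(P[...,0]-.5452,P[...,1]+.0115)
m=cv2.morphologyEx(((D<.05)&(g<115)).astype(np.uint8),cv2.MORPH_OPEN,np.ones((3,3)))>0
sp=P[m]; ev,V=np.linalg.eigh(np.cov(sp[:,:2].T)); print('slot',sp.mean(0),np.sqrt(ev)*3.46,np.degrees(np.arctan2(V[1,1],V[0,1])))
print('disc z',np.median(P[(D<.05)&(g>140)][:,2]),np.median(P[(D<.066)&(D>.06)&(g<55)][:,2]))
E
```

```text
slot [ 0.54461367 -0.01139829  0.08883395] [0.04181387 0.09818607] 163.07191620004434
disc z 0.10423456613351745 0.10516233505349237
```

View pics/c4.png

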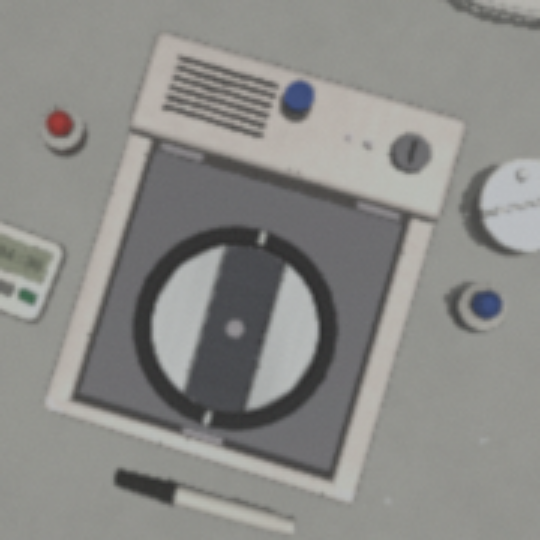

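The slot lies front to rear in line with the white marks (262,237 and 207,417), within about 1.5°. The floor is 88.8 mm high, so the hatch is down with nothing touching it. The bystanders in this view have not moved.

```bash
python3 -c "
from workcell import arm
print(arm.job_done())"
```

```text
the job is handed in; nothing more can be done
None
```

I pushed the hatch fully down and turned the fastener clockwise to its stop; after I let go it stayed locked down, and the job is handed in (no verdict came back).

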